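Sort two rotor adapters with a bore gauge

TASK

Sort the two white tube adapters with the bore gauge on the lab bench. Lower the one that fits down through the hole in the gauge until it stands on the gauge's base, and stand the one that is too wide upright on the floor of the shallow steel tray. Set both down rather than dropping them, and let go.

Things in the scene. Friction and masses are not known exactly. Their poses are not given: they have to be found in the camera images.
- slim_adapter: the slimmer of two white plastic tube adapters: upright round cylinder, diameter 36 mm, height 110 mm, 0.07 to 0.14 kg, two thin grey bands near its foot, flat dark disc (18 mm, only a marking) on its top. Stands loose on the bench; fits through the gauge's hole. Origin: centre of its underside; z up its axis.
- wide_adapter: the wider of the two white plastic tube adapters, same look: diameter 56 mm, height 110 mm, 0.14 to 0.28 kg, flat dark disc (30 mm) on its top. Stands loose on the bench; too wide for the gauge's hole. Origin: centre of its underside; z up its axis.
- gauge: bore gauge fixed to the bench: aluminium plate 110 x 140 mm (x, y), 20 mm thick, top 55 mm above the bench, on two cheeks over a grey base plate whose upper face is 8 mm above the bench. One round vertical hole, 50 mm wide, 4 mm chamfer, goes through the plate's middle; an adapter through it stands on the base and rises 63 mm above the plate. Origin: on the hole's axis at bench height; z up.
- tray: a shallow open square steel tray for adapters that do not fit, fixed to the bench: 130 x 130 mm outside, 25 mm high, walls and floor 4 mm thick. Origin: centre of its underside at bench height; z up; its yaw varies.
Not all that is in view belongs to the job. Leave any purple look-alike of the gauge alone.

How it is judged:
At the end, for the whole second after the job is handed in: Slim adapter upright (10 deg) through the gauge hole: foot within 15 mm of its axis and under 14 mm above the bench. Wide adapter upright (10 deg) in the tray: foot within 50 mm of its centre and under 10 mm above the bench. Both at rest (under 30 mm/s) (horizontal distance between slim_adapter and gauge below 0.015 m and z of slim_adapter in the frame of gauge below 0.014 m and angle between each of slim_adapter, wide_adapter's own z axis and vertical below 0.175 rad and horizontal distance between wide_adapter and tray below 0.05 m and z of wide_adapter in the frame of tray below 0.01 m and linear speed of each of slim_adapter, wide_adapter below 0.03 m/s); the robot touches nothing.
It fails at once if the slim adapter is dropped through the gauge's hole (moves faster than 0.6 m/s inside it) (horizontal distance between slim_adapter and gauge below 0.025 m and z of slim_adapter in the frame of gauge below 0.055 m and linear speed of slim_adapter above 0.6 m/s).
It fails at once if the wide adapter is dropped into the tray (moves faster than 0.6 m/s inside it) (horizontal distance between wide_adapter and tray below 0.05 m and z of wide_adapter in the frame of tray below 0.025 m and linear speed of wide_adapter above 0.6 m/s).
It also fails if it takes over 51 s, if anything falls off the work surface, if the arm or the gripper's body presses on something with over 40 N, if the wrist force passes 120 N, or if a joint passes its speed limit or range.

ROBOT

A 6-joint arm with a two-finger parallel gripper is mounted at the origin on the work surface. World frame = base frame: x ahead of the robot, y to its left, z up, the work surface at z = 0. Lengths are in m, angles in rad, forces in N, time in s.
With the tool pointing down it reaches from about 0.35 to 0.85 m from the base axis. Payload 8.1 kg.
Tool frame: the origin (TCP) lies at the centre of the arm's flange, where the gripper is bolted on; the fingertips stand 186 mm ahead of it and the grasp point (between the pads) lies 167 mm ahead of it (robot.grasp_offset is the distance from the TCP to the grasp point, in m); z points along the fingers, y is the line along which they close (so a half turn about z gives the same grasp; the last joint's range is limited). The gripper opens to 93 mm and grips with 3 to 60 N. Pads are 15 mm wide; open, the fingers measure 128 mm over their backs; the gripper's body (75 mm by 188 mm) begins 65 mm behind the grasp point.
Start: joints at [1.151, 0.13, 1.488, -0, 1.523, -0.085], TCP at [0.197, 0.567, 0.405] pointing down, gripper open.
Joint ranges: [-2.96, 2.96], [-0.89, 2.26], [0.02, 2.5], [-1.34, 4.48], [0, 2.73], [-2.66, 2.66]. Speed limits (rad/s): [2.39, 2.39, 2.79, 3.14, 3.14, 3.14].

INTERFACE

Orientations are given as a rotation vector (axis times angle).
In Python, from plant import robot gives the robot as it stands.
- The arm moves only by the tool drive_tool, never from a script. Its argument "moves" is one flat list of numbers, 7 for each row, row after row: the finger opening in mm, from 0 to 93, then the shift along the tool's x, y, z in mm, then the turn, a rotation vector about the tool's x, y, z in degrees. A call has 1 to 8 rows; each row shifts and turns the commanded pose from where the row before left it, along the tool's axes as they then stand; what a row does not reach is not made up. A row lasts 1/10 s, in which the tool goes at most 50 mm and 8.59 degrees, less where a joint would pass 70% of its speed; a pose out of reach is approached as far as the arm can. A call is refused whole if a number of a shift passes 50 or a number of a turn 8.59, either way. A call with a gripper value outside its range is refused whole. The fingers move at their own pace and stop on an object; "grip_force" is the grip in N (left out, the last holds). Time passes only in rows, so rows that do not move let the fingers close. It gives the time, the measured TCP pose, the force, the opening and the grip force at its end, in the units of the state.
- robot.read_state(): the state, without advancing time (a new reading comes with each control period).
- robot.read_camera(name): name is "scene" or "top"; returns a dict with "color" (420x560x3 uint8, red, green, blue), "depth" (420x560 float32, m along the optical axis (not along the pixel's ray), 0 where there is no reading), "mtx" (3x3 intrinsics, pixels), "R" (3x3) and "t" (3): a world point X has camera coordinates R X + t. Camera axes: x right, y down, z forward; pixel columns grow to the right and rows downward; lengths in m; the calibration is good to about 2 mm. A picture is of the moment at which its call begins.
- robot.close_job(): hands the job in; it is judged then, once.
The state is a dict: "t": time; "q": joint angles; "dq": joint speeds; "joint_torque": joint torques, N m; "tool_pos": TCP position; "orientation": TCP orientation; "force": force on the tool from outside, world axes, zero at the start; "wrist_torque": the same for the moment, N m; "opening": finger opening in m; "gripper_force": force on a finger pad.
Only numpy, scipy, OpenCV 4.12 (cv2) and the standard library are available. Lean on these libraries where they do the work, as an engineer would, in place of code of your own. Each camera call takes 0.05 s, during which the arm holds its last target. There are 200 camera calls.

## Working session

There is one attempt and no reset: what is moved stays moved. The work goes in short steps, Python scripts to look and compute and a tool call to move; the robot and the scene stay as the last step left them, time stands still between calls to the robot, and variables do not carry over. Pictures are saved under pics/ and viewed, at most 10 in all, crops included, and the job is handed in when it is done.

Besides the shell and the picture viewer there is one more tool, called after "Call:" by a JSON object that holds its "op" and its "data", one argument or row to a line. drive_tool: Moves the arm, as the interface text tells. Its arguments: {"type":"object","properties":{"moves":{"type":"array","items":{"type":"number"}},"grip_force":{"type":"number"}},"required":["moves"]}

```bash
mkdir -p pics
cat > h.py <<'E'
import numpy as np, cv2
from plant import robot
def shot(name,fn):
    c=robot.read_camera(name); cv2.imwrite('pics/'+fn+'.png',c['color'][:,:,::-1]); np.savez('pics/'+fn+'.npz',**c); return c
def ray(c,u,v,z):
    R,t=c['R'],c['t']; o=-R.T@t; d=R.T@np.linalg.inv(c['mtx'])@[u,v,1.]
    return o+d*(z-o[2])/d[2]
def pt(c,u,v):
    return c['R'].T@(np.linalg.inv(c['mtx'])@[u,v,1.]*c['depth'][int(v),int(u)]-c['t'])
E
python3 -c "
from h import *
for n in('top','scene'):
    c=shot(n,n+'0'); print((-c['R'].T@c['t']).round(3),c['R'].round(2).tolist())
s=robot.read_state();print(s['t'],s['tool_pos'],s['orientation'],s['opening'])"
```

```text
[0.454 0.097 1.114] [[-0.0, -1.0, -0.02], [-0.99, 0.01, -0.15], [0.15, 0.02, -0.99]]
[1.268 0.119 0.99 ] [[-0.02, 1.0, -0.0], [0.82, 0.01, -0.57], [-0.57, -0.01, -0.82]]
0.1 [0.19703329 0.56651728 0.40378051] [-5.23333271e-01 -3.09727845e+00  2.55482218e-03] 0.09309325777196391
```

View pics/top0.png

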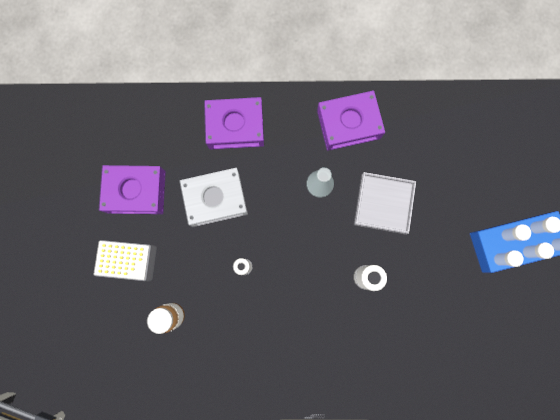

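View pics/scene0.png

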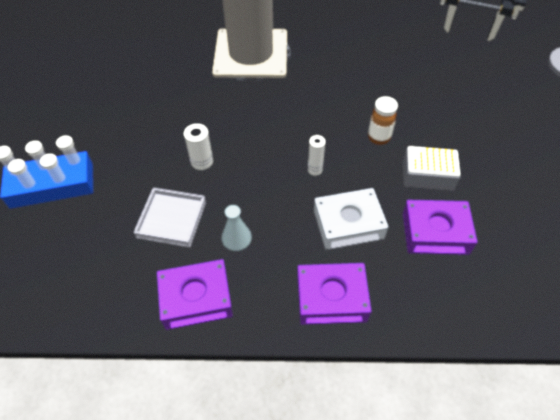

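The top view shows the slim adapter's disc near (241,267), the wide one's near (374,278), the gauge hole near (213,197) and the tray centre near (386,203). The scene view shows the same layout, with the slim disc near (317,141), the wide one near (197,131), the hole near (351,213) and the tray near (171,216). I'll enlarge the top view next.

```bash
python3 -c "
from h import *
a=cv2.imread('pics/top0.png')[160:300,170:430]
cv2.imwrite('pics/crop.png',cv2.resize(a,None,fx=3,fy=3,interpolation=cv2.INTER_CUBIC))
T=dict(np.load('pics/top0.npz'));S=dict(np.load('pics/scene0.npz'))
for n,u,v,a,b,z in(('slim',241,267,317,141,.11),('wide',374,278,197,131,.11),('hole',213,197,351,213,.055),('tray',386,203.5,171,216,.02)):
    print(n,ray(T,u,v,z).round(4),ray(S,a,b,z).round(4),'depth',pt(T,u,v).round(3))"
```

```text
slim [0.4611 0.1869 0.11  ] [0.4643 0.1873 0.11  ] depth [0.461 0.187 0.11 ]
wide [ 0.4364 -0.106   0.11  ] [ 0.4352 -0.1021  0.11  ] depth [ 0.436 -0.105  0.114]
hole [0.6278 0.2604 0.055 ] [0.6329 0.2632 0.055 ] depth [0.635 0.267 0.012]
tray [ 0.615  -0.1601  0.02  ] [ 0.6231 -0.155   0.02  ] depth [ 0.618 -0.165  0.001]
```

View pics/crop.png

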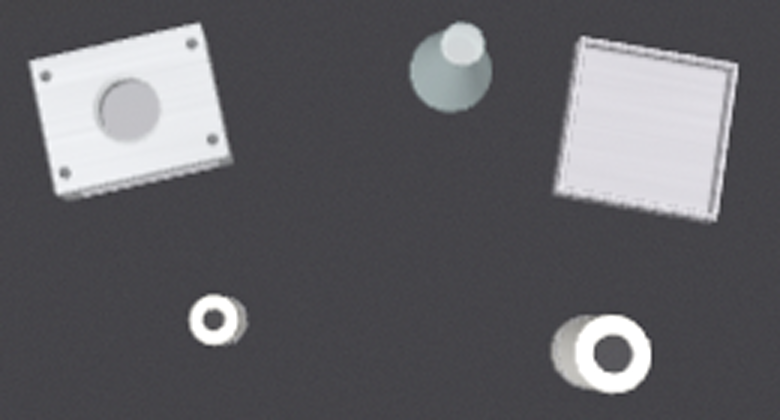

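The crop puts the slim disc at (214,320), the wide disc at (613,353), the hole at about (129,109) and the tray centre at (647,128), in crop pixels at 3x. Both cameras agree to within a few mm, so I'll move above the slim adapter.

```bash
cat >> h.py <<'E'
from scipy.spatial.transform import Rotation as Ro
def to(g):  # grasp-point goal -> tool-axis shift mm
    s=robot.read_state(); R=Ro.from_rotvec(s['orientation']).as_matrix()
    p=s['tool_pos']+R[:,2]*robot.grasp_offset
    print('t',s['t'],'grasp',p.round(4),'shift',(1000*R.T@(np.array(g)-p)).round(1),'R',R.round(2).tolist(),'F',s['force'].round(1),'op',round(s['opening'],4))
E
python3 -c "
from h import *
T=dict(np.load('pics/top0.npz'));S=dict(np.load('pics/scene0.npz'))
for n,u,v,z in(('slim',241,266.4,.11),('wide',374,277.4,.11),('hole',212.8,196.2,.055),('tray',385.3,202.5,.025),('flask',324,175,.1),):
    print(n,ray(T,u,v,z).round(4),pt(T,u,v).round(3))
to([.462,.187,.2])"
```

```text
slim [0.4624 0.1869 0.11  ] [0.462 0.187 0.112]
wide [ 0.4377 -0.1061  0.11  ] [ 0.438 -0.106  0.111]
hole [0.6297 0.2609 0.055 ] [0.637 0.268 0.01 ]
tray [ 0.6167 -0.1574  0.025 ] [ 0.62  -0.162  0.003]
flask [ 0.6703 -0.0019  0.1   ] [ 0.667 -0.     0.115]
t 0.1 grasp [0.1969 0.5663 0.2365] shift [-375.  -271.1   36.9] R [[-0.94, 0.33, -0.0], [0.33, 0.94, -0.0], [0.0, -0.0, -1.0]] F [ 1.   0.6 -0.5] op 0.0931
```

Call:
{"op": "drive_tool", "data": {
  "moves": [93,-40,-29,0,0,0,0,93,-40,-29,0,0,0,0,93,-40,-29,0,0,0,0,93,-40,-29,0,0,0,0,93,-40,-29,0,0,0,0,93,-40,-29,0,0,0,0,93,-40,-29,0,0,0,0,93,-40,-29,0,0,0,0],
  "grip_force": 20
}}

```text
t: 0.9
tool_pos: [0.4237, 0.2406, 0.4045]
orientation: [-0.523, -3.098, 0.0]
force: [1.0, 1.0, -0.2]
opening: 0.0928
gripper_force: 0.0
```

```bash
python3 -c "
from h import *
to([.462,.187,.2])"
```

```text
t 0.9 grasp [0.4237 0.2406 0.2372] shift [-53.8 -38.   37.2] R [[-0.94, 0.33, -0.0], [0.33, 0.94, -0.0], [0.0, -0.0, -1.0]] F [ 1.   1.  -0.2] op 0.0928
```

Call:
{"op": "drive_tool", "data": {
  "moves": [93,-30,-20,0,0,0,0,93,-24,-18,0,0,0,0,93,0,0,30,0,0,0,93,0,0,0,0,0,0,93,0,0,0,0,0,0]
}}

```text
t: 1.4
tool_pos: [0.4611, 0.1888, 0.3741]
orientation: [-0.523, -3.095, 0.002]
force: [-0.5, -0.2, 0.4]
opening: 0.0931
gripper_force: 0.0
```

```bash
python3 -c "
from h import *
to([.462,.187,.09]); c=shot('scene','s1')
a=cv2.imread('pics/s1.png')[20:240,200:480]
cv2.imwrite('pics/s1c.png',cv2.resize(a,None,fx=2.7,fy=2.7))"
```

```text
t 1.4 grasp [0.4607 0.1887 0.2068] shift [ -2.1  -1.  116.8] R [[-0.94, 0.33, -0.0], [0.33, 0.94, -0.0], [0.0, -0.0, -1.0]] F [-0.5 -0.2  0.4] op 0.0931
```

View pics/s1c.png

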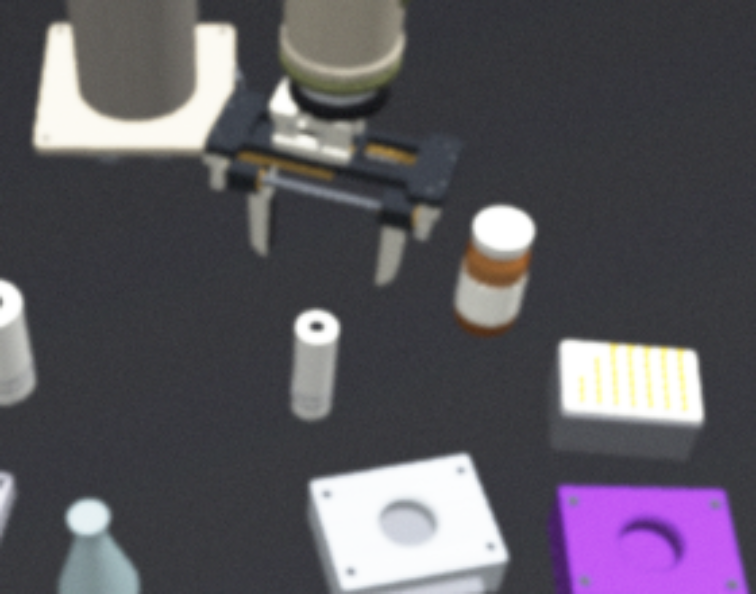

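The scene crop shows the open fingers straddling the slim adapter (top at about (317,325)), with the jar clear of the gripper. I'll descend and grip.

Call:
{"op": "drive_tool", "data": {
  "moves": [93,-2,-1,30,0,0,0,93,0,0,35,0,0,0,93,0,0,30,0,0,0,93,0,0,21,0,0,0,93,0,0,0,0,0,0,30,0,0,0,0,0,0,30,0,0,0,0,0,0,30,0,0,0,0,0,0],
  "grip_force": 15
}}

```text
t: 2.25
tool_pos: [0.464, 0.1876, 0.2608]
orientation: [0.522, 3.095, 0.002]
force: [0.4, 0.5, 1.2]
opening: 0.0739
gripper_force: 0.0
```

Call:
{"op": "drive_tool", "data": {
  "moves": [25,0,0,0,0,0,0,25,0,0,0,0,0,0,25,0,0,0,0,0,0,25,0,0,0,0,0,0,25,0,0,0,0,0,0]
}}

```text
t: 2.75
tool_pos: [0.4632, 0.1872, 0.2587]
orientation: [-0.523, -3.098, 0.0]
force: [0.6, 0.4, 0.9]
opening: 0.0361
gripper_force: 15.0
```

Call:
{"op": "drive_tool", "data": {
  "moves": [25,0,0,0,0,0,0,25,0,0,-10,0,0,0,25,0,0,-25,0,0,0,25,0,0,-35,0,0,0,25,0,0,-30,0,0,0,25,0,0,-10,0,0,0,25,0,0,0,0,0,0]
}}

```text
t: 3.45
tool_pos: [0.4637, 0.1874, 0.3707]
orientation: [0.523, 3.094, 0.003]
force: [0.2, 0.3, -1.7]
opening: 0.0359
gripper_force: 15.0
```

```bash
python3 -c "
from h import *
to([.6310,.2615,.2])"
```

```text
t 3.45 grasp [0.4644 0.1876 0.2034] shift [-133.1  124.6    4.1] R [[-0.94, 0.33, 0.0], [0.33, 0.94, 0.0], [-0.0, 0.0, -1.0]] F [ 0.2  0.3 -1.7] op 0.0359
```

Call:
{"op": "drive_tool", "data": {
  "moves": [25,-15,14,0,0,0,0,25,-27,25,0,0,0,0,25,-30,28,0,0,0,0,25,-30,28,0,0,0,0,25,-20,19,0,0,0,0,25,-11,10,0,0,0,0,25,0,0,30,0,0,0,25,0,0,0,0,0,0]
}}

```text
t: 4.25
tool_pos: [0.628, 0.2601, 0.3309]
orientation: [-0.522, -3.088, 0.008]
force: [-0.8, 0.0, -3.0]
opening: 0.0353
gripper_force: 15.0
```

```bash
python3 -c "
from h import *
to([.6310,.2615,.2]); c=shot('scene','s2');d=shot('top','t2')
a=cv2.resize(cv2.imread('pics/s2.png')[110:260,290:400],None,fx=3.6,fy=3.6,interpolation=2)
b=cv2.resize(cv2.imread('pics/t2.png')[140:290,150:260],None,fx=3.6,fy=3.6,interpolation=2)
cv2.imwrite('pics/c2.png',np.hstack([a,b]))"
```

```text
t 4.25 grasp [0.6263 0.2595 0.1636] shift [ -3.5   3.2 -36.4] R [[-0.94, 0.33, -0.01], [0.33, 0.94, -0.0], [0.01, -0.01, -1.0]] F [-0.8  0.  -3. ] op 0.0353
```

View pics/c2.png

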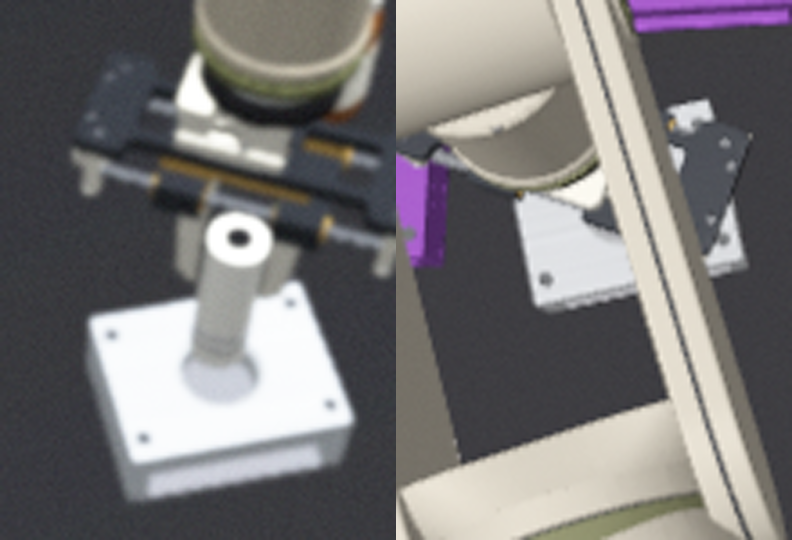

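The left panel (scene) shows the slim adapter upright in the grip, disc at (239,237). The gauge screws are at (112,334), (290,302), (330,404) and (143,437), so the hole is centred near (218,368). The top view is occluded by the arm.

```bash
python3 -c "
from h import *
S=dict(np.load('pics/s2.npz'))
print(ray(S,356,175.5,.182),pt(S,356,175.5),ray(S,350.2,211.9,.055))
S0=dict(np.load('pics/scene0.npz')); print(ray(S0,317,141,.11))
to([.6310,.2615,.2])"
```

```text
[0.62509932 0.26008664 0.182     ] [0.62590217 0.25991076 0.18300897] [0.62991039 0.26160075 0.055     ]
[0.46425551 0.18727914 0.11      ]
t 4.35 grasp [0.6277 0.26   0.1684] shift [ -2.5   2.4 -31.7] R [[-0.94, 0.33, -0.01], [0.33, 0.94, -0.0], [0.0, -0.0, -1.0]] F [-1.7 -0.2 -1.4] op 0.036
```

Call:
{"op": "drive_tool", "data": {
  "moves": [25,-2,2,0,0,0,0,25,0,0,0,0,0,0,25,0,0,8,0,0,0,25,0,0,10,0,0,0,25,0,0,10,0,0,0,25,0,0,7,0,0,0,25,0,0,0,0,0,0,25,0,0,0,0,0,0]
}}

```text
t: 5.15
tool_pos: [0.632, 0.2618, 0.3033]
orientation: [-0.523, -3.097, 0.001]
force: [0.6, 0.1, -1.0]
opening: 0.0361
gripper_force: 15.0
```

```bash
python3 -c "
from h import *
to([.63,.2613,.0997])"
```

```text
t 5.15 grasp [0.6319 0.2617 0.136 ] shift [ 1.6 -1.  36.3] R [[-0.94, 0.33, -0.0], [0.33, 0.94, -0.0], [0.0, -0.0, -1.0]] F [ 0.6  0.1 -1. ] op 0.0361
```

Call:
{"op": "drive_tool", "data": {
  "moves": [25,0,0,8,0,0,0,25,0,0,8,0,0,0,25,0,0,8,0,0,0,25,0,0,6,0,0,0,25,0,0,2,0,0,0,25,0,0,0,0,0,0,25,0,0,0,0,0,0]
}}

```text
t: 5.85
tool_pos: [0.6322, 0.2619, 0.272]
orientation: [0.523, 3.097, 0.0]
force: [-0.4, 0.0, -0.9]
opening: 0.0356
gripper_force: 15.0
```

Call:
{"op": "drive_tool", "data": {
  "moves": [25,0,0,2,0,0,0,25,0,0,0,0,0,0,25,0,0,0,0,0,0]
}}

```text
t: 6.15
tool_pos: [0.6321, 0.2619, 0.2699]
orientation: [0.523, 3.098, 0.0]
force: [-0.1, 0.0, -0.9]
opening: 0.0357
gripper_force: 15.0
```

```bash
python3 -c "
from h import *
to([.63,.2613,.0997])"
```

```text
t 6.15 grasp [0.6321 0.2619 0.1026] shift [ 1.8 -1.3  2.9] R [[-0.94, 0.33, 0.0], [0.33, 0.94, 0.0], [-0.0, 0.0, -1.0]] F [-0.1  0.  -0.9] op 0.0357
```

Call:
{"op": "drive_tool", "data": {
  "moves": [25,0,0,2,0,0,0,25,0,0,0,0,0,0,25,0,0,1,0,0,0,25,0,0,0,0,0,0,25,0,0,0,0,0,0]
}}

```text
t: 6.65
tool_pos: [0.6321, 0.2618, 0.2668]
orientation: [0.523, 3.098, 0.0]
force: [-0.3, 0.1, 0.3]
opening: 0.0355
gripper_force: 15.0
```

Call:
{"op": "drive_tool", "data": {
  "moves": [25,0,0,1,0,0,0,25,0,0,0,0,0,0,25,0,0,0,0,0,0]
}}

```text
t: 6.95
tool_pos: [0.6323, 0.2618, 0.2667]
orientation: [0.523, 3.097, 0.0]
force: [-2.1, -0.6, 4.8]
opening: 0.0358
gripper_force: 15.0
```

The foot is on the base, shown by a 4.8 N upward force. I'll open and retreat.

Call:
{"op": "drive_tool", "data": {
  "moves": [45,0,0,0,0,0,0,60,0,0,0,0,0,0,80,0,0,0,0,0,0,93,0,0,0,0,0,0,93,0,0,0,0,0,0,93,0,0,0,0,0,0]
}}

```text
t: 7.55
tool_pos: [0.6321, 0.2619, 0.2656]
orientation: [-0.523, -3.098, 0.0]
force: [0.4, 0.0, 0.2]
opening: 0.0792
gripper_force: 0.0
```

Call:
{"op": "drive_tool", "data": {
  "moves": [93,0,0,-15,0,0,0,93,0,0,-30,0,0,0,93,0,0,-40,0,0,0,93,0,0,-30,0,0,0,93,0,0,-10,0,0,0,93,0,0,0,0,0,0]
}}

```text
t: 8.15
tool_pos: [0.6326, 0.262, 0.3941]
orientation: [0.523, 3.093, 0.004]
force: [0.8, -0.5, -0.6]
opening: 0.093
gripper_force: 0.0
```

```bash
python3 -c "
from h import *
to([.4377,-.1055,.215])
c=shot('scene','s3')
for v in range(140,200,8): print([pt(c,u,v).round(3).tolist() for u in (345,351,355)])
a=cv2.resize(cv2.imread('pics/s3.png')[110:260,290:400],None,fx=3.6,fy=3.6,interpolation=2)
cv2.imwrite('pics/c3.png',a)"
```

```text
t 8.15 grasp [0.6334 0.2623 0.2268] shift [  64.  -411.7   10.3] R [[-0.94, 0.33, 0.0], [0.33, 0.94, 0.0], [-0.0, 0.0, -1.0]] F [ 0.8 -0.5 -0.6] op 0.093
[[0.358, 0.271, -0.002], [0.356, 0.287, -0.003], [0.356, 0.298, -0.003]]
[[0.39, 0.269, 0.002], [0.385, 0.286, -0.003], [0.66, 0.241, 0.307]]
[[0.413, 0.268, -0.003], [0.413, 0.284, -0.003], [0.412, 0.294, -0.003]]
[[0.442, 0.266, -0.001], [0.44, 0.282, -0.003], [0.441, 0.292, -0.001]]
[[0.472, 0.264, 0.003], [0.468, 0.28, -0.002], [0.465, 0.291, -0.005]]
[[0.492, 0.264, -0.004], [0.496, 0.278, 0.001], [0.495, 0.288, 0.0]]
[[0.521, 0.262, 0.0], [0.518, 0.277, -0.003], [0.52, 0.287, -0.001]]
[[0.631, 0.243, 0.117], [0.629, 0.257, 0.115], [0.63, 0.265, 0.117]]
```

View pics/c3.png

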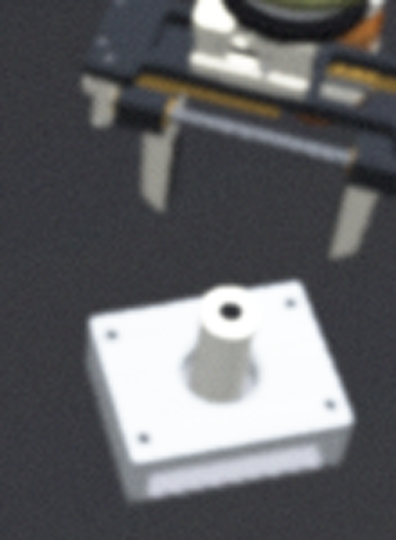

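The slim adapter stands upright in the hole (disc at (231,311)), with its top at 117 mm as it should be. Next is the wide adapter.

Call:
{"op": "drive_tool", "data": {
  "moves": [93,4,-25,0,0,0,0,93,7,-45,0,0,0,0,93,7,-45,0,0,0,0,93,7,-45,0,0,0,0,93,7,-45,0,0,0,0,93,7,-45,0,0,0,0,93,7,-45,0,0,0,0,93,7,-45,0,0,0,0]
}}

```text
t: 9.0
tool_pos: [0.4686, -0.043, 0.3881]
orientation: [-0.522, -3.094, -0.0]
force: [0.1, -1.3, 0.5]
opening: 0.0929
gripper_force: 0.0
```

Call:
{"op": "drive_tool", "data": {
  "moves": [93,7,-45,0,0,0,0,93,4,-26,0,0,0,0,93,0,0,0,0,0,0,93,0,0,0,0,0,0]
}}

```text
t: 9.4
tool_pos: [0.4362, -0.1054, 0.389]
orientation: [-0.526, -3.095, -0.001]
force: [-0.4, 0.7, 0.3]
opening: 0.0926
gripper_force: 0.0
```

```bash
python3 -c "
from h import *
to([.4377,-.1050,.085])
print(robot.read_state()['q'])
shot('scene','s4')
a=cv2.resize(cv2.imread('pics/s4.png')[40:260,110:330],None,fx=2.7,fy=2.7,interpolation=2)
cv2.imwrite('pics/c4.png',a)"
```

```text
t 9.4 grasp [ 0.4357 -0.1051  0.2217] shift [ -2.2   0.7 136.7] R [[-0.94, 0.33, -0.0], [0.33, 0.94, 0.0], [0.0, 0.0, -1.0]] F [-0.4  0.7  0.3] op 0.0926
[-3.51608618e-01 -2.82343144e-01  1.90868029e+00  4.49906213e-04
  1.51801428e+00 -1.58586563e+00]
```

View pics/c4.png

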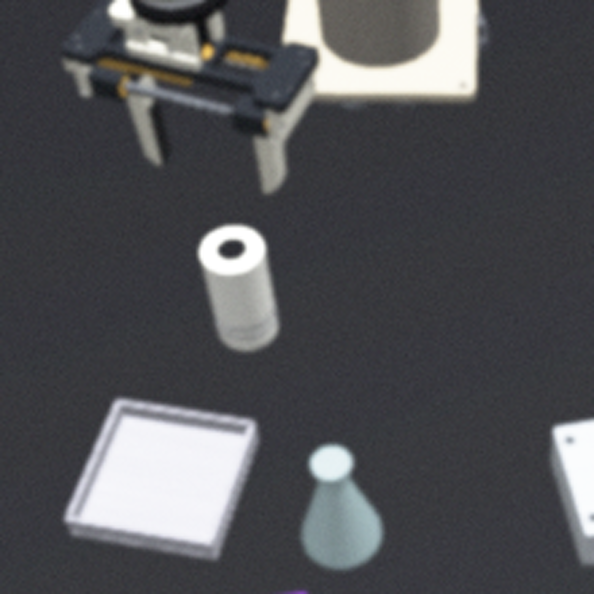

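Disc at (232,249) in the crop, which agrees with the estimate. The fingers straddle the adapter, and the tray is clear to the lower left with the flask beside it. I'll descend and grip.

Call:
{"op": "drive_tool", "data": {
  "moves": [93,-2,0,20,0,0,0,93,0,0,35,0,0,0,93,0,0,35,0,0,0,93,0,0,30,0,0,0,93,0,0,15,0,0,0,93,0,0,0,0,0,0,45,0,0,0,0,0,0,45,0,0,0,0,0,0],
  "grip_force": 22
}}

```text
t: 10.25
tool_pos: [0.4393, -0.1056, 0.257]
orientation: [0.522, 3.096, -0.0]
force: [0.0, 0.2, 0.4]
opening: 0.0816
gripper_force: 0.0
```

Call:
{"op": "drive_tool", "data": {
  "moves": [45,0,0,0,0,0,0,45,0,0,0,0,0,0,45,0,0,0,0,0,0,45,0,0,0,0,0,0,45,0,0,0,0,0,0]
}}

```text
t: 10.75
tool_pos: [0.4387, -0.1061, 0.2562]
orientation: [0.524, 3.097, -0.0]
force: [-0.4, -0.1, 4.1]
opening: 0.0555
gripper_force: 22.0
```

Call:
{"op": "drive_tool", "data": {
  "moves": [45,0,0,-5,0,0,0,45,0,0,-20,0,0,0,45,0,0,-30,0,0,0,45,0,0,-15,0,0,0,45,0,0,0,0,0,0,45,0,0,0,0,0,0]
}}

```text
t: 11.35
tool_pos: [0.4383, -0.1059, 0.3252]
orientation: [-0.523, -3.097, -0.0]
force: [0.8, 1.4, -2.6]
opening: 0.0556
gripper_force: 22.0
```

```bash
python3 -c "
from h import *
to([.618,-.157,.16])"
```

```text
t 11.35 grasp [ 0.4382 -0.1059  0.1579] shift [-186.6   10.8   -2.2] R [[-0.94, 0.33, -0.0], [0.33, 0.94, 0.0], [0.0, 0.0, -1.0]] F [ 0.8  1.4 -2.6] op 0.0556
```

Call:
{"op": "drive_tool", "data": {
  "moves": [45,-15,1,0,0,0,0,45,-30,2,0,0,0,0,45,-35,2,0,0,0,0,45,-35,2,0,0,0,0,45,-35,2,0,0,0,0,45,-25,2,0,0,0,0,45,-12,0,0,0,0,0,45,0,0,0,0,0,0]
}}

```text
t: 12.15
tool_pos: [0.6191, -0.1572, 0.3228]
orientation: [-0.523, -3.094, -0.001]
force: [0.3, -0.3, -2.9]
opening: 0.0554
gripper_force: 22.0
```

Call:
{"op": "drive_tool", "data": {
  "moves": [45,0,0,10,0,0,0,45,0,0,15,0,0,0,45,0,0,15,0,0,0,45,0,0,10,0,0,0,45,0,0,5,0,0,0,45,0,0,0,0,0,0,45,0,0,0,0,0,0]
}}

```text
t: 12.85
tool_pos: [0.6189, -0.1571, 0.2712]
orientation: [0.523, 3.097, -0.0]
force: [-0.2, -0.1, -1.8]
opening: 0.0559
gripper_force: 22.0
```

```bash
python3 -c "
from h import *
to([.618,-.157,.093])"
```

```text
t 12.85 grasp [ 0.619  -0.1571  0.1039] shift [ 1.  -0.2 10.9] R [[-0.94, 0.33, 0.0], [0.33, 0.94, -0.0], [-0.0, -0.0, -1.0]] F [-0.2 -0.1 -1.8] op 0.0559
```

Call:
{"op": "drive_tool", "data": {
  "moves": [45,0,0,4,0,0,0,45,0,0,3,0,0,0,45,0,0,2,0,0,0,45,0,0,0,0,0,0,45,0,0,1,0,0,0,45,0,0,0,0,0,0,45,0,0,0,0,0,0]
}}

```text
t: 13.55
tool_pos: [0.6188, -0.157, 0.2608]
orientation: [0.523, 3.098, 0.0]
force: [-0.8, 0.3, -2.8]
opening: 0.0558
gripper_force: 22.0
```

Call:
{"op": "drive_tool", "data": {
  "moves": [45,0,0,1,0,0,0,45,0,0,0,0,0,0,45,0,0,0,0,0,0]
}}

```text
t: 13.85
tool_pos: [0.619, -0.1571, 0.2603]
orientation: [0.523, 3.097, -0.0]
force: [-0.6, 0.7, 2.3]
opening: 0.0559
gripper_force: 22.0
```

The force went from -2.8 N to +2.3 N, so the adapter is on the tray floor. I'll release and retreat.

Call:
{"op": "drive_tool", "data": {
  "moves": [65,0,0,0,0,0,0,80,0,0,0,0,0,0,93,0,0,0,0,0,0,93,0,0,0,0,0,0,93,0,0,0,0,0,0,93,0,0,0,0,0,0]
}}

```text
t: 14.45
tool_pos: [0.6187, -0.157, 0.2597]
orientation: [-0.523, -3.098, 0.0]
force: [-0.5, 0.6, 0.3]
opening: 0.0927
gripper_force: 0.0
```

Call:
{"op": "drive_tool", "data": {
  "moves": [93,0,0,-10,0,0,0,93,0,0,-30,0,0,0,93,0,0,-40,0,0,0,93,0,0,-40,0,0,0,93,0,0,-20,0,0,0,93,0,0,0,0,0,0,93,0,0,0,0,0,0]
}}

```text
t: 15.15
tool_pos: [0.6188, -0.157, 0.4002]
orientation: [0.523, 3.097, -0.0]
force: [-0.3, -0.2, -0.9]
opening: 0.0927
gripper_force: 0.0
```

```bash
python3 -c "
from h import *
to([.618,-.157,.2]); shot('scene','s5')"
```

```text
t 15.15 grasp [ 0.6189 -0.1571  0.2329] shift [ 0.9 -0.3 32.9] R [[-0.94, 0.33, 0.0], [0.33, 0.94, -0.0], [-0.0, 0.0, -1.0]] F [-0.3 -0.2 -0.9] op 0.0927
```

View pics/s5.png

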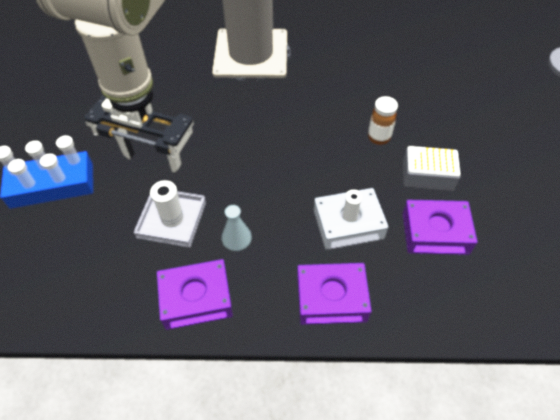

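The wide adapter (about (166,200)) stands upright in the tray, the slim one (about (352,203)) stands in the gauge, and the gripper is clear of both.

```bash
python3 -c "
from plant import robot
print(robot.close_job())"
```

```text
the job is handed in; nothing more can be done
None
```

The job is handed in: the slim adapter stands in the gauge and the wide one upright in the tray, both set down and released at about 15 s; the hand-in gave no verdict.

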